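# Take the soapstone hippo once round on the locked turntable

## Robot

A 6-joint arm with a two-finger parallel gripper is mounted at the origin on the work surface. World frame = base frame: x ahead of the robot, y to its left, z up, the work surface at z = 0. Lengths are in m, angles in degrees, forces in N, time in s.
With the tool pointing down it reaches from about 0.425 to 0.925 m from the base axis. Payload 12.5 kg.
Tool frame: the origin (TCP) lies at the centre of the arm's flange, where the gripper is bolted on; the fingertips stand 173 mm ahead of it and the grasp point (between the pads) lies 155 mm ahead of it; z points along the fingers, y is the direction in which the jaws open and shut (so a half turn about z gives the same grasp; the last joint's range is limited). The gripper opens to 85 mm and grips with 20 to 120 N. Pads are 22 mm wide; open, the fingers measure 114 mm over their backs; the gripper's body (76 mm by 85 mm) begins 54 mm behind the grasp point. The pads swing forward as they close: fully open they stand 13 mm farther back than shut.
Start: joints at [-76.868, 28.126, 89.318, -0, 62.55, -6.05], TCP at [0.205, -0.59, 0.405] pointing down, gripper open.
Joint ranges: [-177.58, 177.58], [-47.91, 125.51], [2.72, 160], [-65.01, 245.01], [3.68, 167.84], [-153.87, 153.87]. Speed limits (degrees/s): [127.2, 127.2, 159.86, 180, 180, 180].

## Interface

Orientations are given as [roll, pitch, yaw] about the fixed x, y, z axes, in that order (R = Rz(yaw) Ry(pitch) Rx(roll)).
In Python, from station import arm, camera, camera_model gives the robot as it stands.
- The arm moves only by the tool move_arm, never from a script. Its argument "series" is a list of rows, each a list of 5 numbers: the shift along the world's x, y, z in cm, then the turn about the world's z in rad, then the finger opening in cm, from 0 to 8.54. In form: [[dx, dy, dz, spin, gripper], ...]. A call has exactly 8 rows; each row is the pose to reach, as a shift and turn from the pose commanded when the call began; what a row does not reach only later rows make up. A row lasts 1/12 s, in which the tool goes at most 41.7 mm and 7.16 degrees, less where a joint would pass 70% of its speed; a pose out of reach is approached as far as the arm can. A call with a gripper value outside its range is refused whole. The fingers move at their own pace and stop on an object; "newtons" is the grip in N (left out, the last holds). Time passes only in rows, so rows that repeat a pose let the fingers close, or fill a call up. It gives the time, the measured TCP pose, the force and the opening at its end, in the units of the state.
- arm.read_state(): the state, without advancing time (a new reading comes with each control period).
- camera(name): name is "side" or "top"; returns (picture, depth): 400x640x3 uint8, red, green, blue; 400x640 float32, m along the optical axis (not along the pixel's ray), 0 where there is no reading.
- camera_model(name): a dict with "fx", "fy", "cx", "cy" (pixels), "k1" (the pictures are not rectified: a ray, as slopes to the right and down, at radius r is drawn at 1 + k1 r^2 times it, then the intrinsics apply), "extrinsics" (4x4, takes a point from camera to world coordinates). Camera axes: x right, y down, z forward; pixel columns grow to the right and rows downward; lengths in m; the calibration is good to about 2 mm. A picture is of the moment at which its call begins. camera_model takes no time and is no camera call.
- arm.finish_job(): hands the job in, once; it reports no verdict.
The state is a dict: "clock": time; "q": joint angles; "qvel": joint speeds; "tau": joint torques, N m; "eef_pos": TCP position; "eef_rot": TCP orientation; "force": force on the tool from outside, world axes, zero at the start; "ft_torque": the same for the moment, N m; "opening": opening from 0.0 (shut) to 1.0 (fully open).
Only numpy, scipy, OpenCV 4.12 (cv2) and the standard library are available. Lean on these libraries where they do the work, as an engineer would, in place of code of your own. Each camera call takes 0.05 s, during which the arm holds its last target.

## Task

The polish on the pink hippo is still fresh, so do not touch it, but bring every side of it past the carver's eye: draw the turntable's locking fork all the way back off the peg, push the peg round so that the turntable makes one full turn anticlockwise (seen from above) and is back where it began, then slide the fork fully home over the peg to lock it again. Leave everything else on the bench where it lies.

Things in the scene. Friction and masses are not known exactly. Their poses are not given: they have to be found in the camera images.
- turntable: Iron foot of the carver's turntable, fixed to the bench. Its origin is on the bench exactly under the wheel's axis (z = 0); z is up; its x axis points level from the wheel's axis along the fork's track, outwards (so its yaw tells on which side of the wheel the fork is). A wooden block 70 mm wide, 66 mm high (guide strips on it to 78 mm) stands 117 to 207 mm out along x and carries the fork.
- wheel (a joint): The wooden wheel (round disc 220 mm in diameter, 18 mm thick, its top 60 mm above the bench) turning about the vertical axis over the foot's origin. Radians, about 0 at the start (locked), growing anticlockwise seen from above; 2 pi = 6.283 is one full turn. Free from -1 to 8 when the fork is back; it takes about 2 to 3 N at the peg and stays where it is left. It moves a few mm to and fro even while locked.
- peg_top (a point): Centre of the top of the upright round wooden peg on the wheel's rim by which it is turned: 18 mm in diameter, from 60 to 135 mm above the bench, 90 mm from the wheel's axis. At joint wheel = 0 it stands on the foot's x axis, between the fork's tines. The point's axes turn with the wheel: x from the axis towards the peg, y to the anticlockwise side, z up.
- fork (a joint): Steel locking fork sliding level along the foot's x axis. Metres: 0 = fully home (tines on both sides of the peg), 0.035 = fully back (tips 11 mm outside the peg's circle). About 3 N; stays where left. Two round tines 10 mm thick, 28 mm apart, 73 to 83 mm above the bench, reaching in to 75 mm from the wheel's axis when home. Their round ends centre a peg up to about 10 mm off; beyond that they may jam on it.
- post_top (a point): Centre of the top of the fork's upright round wooden thumb post: 18 mm in diameter, from 70 to 135 mm above the bench, 165 mm from the wheel's axis when the fork is home and 200 mm when back. Push it outwards from its inner side, inwards from its outer side. Axes as those of the foot.
- hippo: Pink soapstone hippo standing loose on a 100 x 140 x 3 mm rubber mat on the middle of the wheel, 117 mm long, 52 mm wide, 67 mm high (its top 130 mm above the bench), about 0.4 kg. Origin at the middle of its underside, z up, x to its nose; it stands roughly side-on to the peg, its nose to the peg's anticlockwise side. Not to be touched.
- mallet: Acacia mallet lying on the bench, 230 mm long, 70 mm high; origin under it, x towards its head; a bystander, to be left where it is
- rasp: Steel rasp with a wooden handle, 245 mm long, 22 mm high; origin on its underside, x towards the blade; a bystander, to be left where it is
- egg: Grey stone egg with a flat foot, 64 mm across, 72 mm high; origin at the middle of its foot; a bystander, to be left where it is
- bowl: Pale stone bowl, 100 mm across, 45 mm high; origin at the middle of its foot; a bystander, to be left where it is
- offcut_a: Pink stone offcut, 68 mm across, 38 mm high; origin at the middle of its underside; a bystander, to be left where it is
- offcut_b: Grey stone offcut, 66 mm across, 30 mm high; origin at the middle of its underside; a bystander, to be left where it is

How it is judged:
By the outcome, as a careful person would: the job done as asked, in the order asked, and still so for the second after the job is handed in, with the robot touching nothing.
It also fails if it takes over 64 s, if anything falls off the work surface, if the arm or the gripper's body presses on something with over 40 N, if the wrist force passes 120 N, or if a joint passes its speed limit or range.

## Working session

There is one attempt and no reset: what is moved stays moved. The work goes in short steps, Python scripts to look and compute and a tool call to move; the robot and the scene stay as the last step left them, time stands still between calls to the robot, and variables do not carry over. Pictures are saved under pics/ and viewed, and the job is handed in when it is done.

Besides the shell and the picture viewer there is one more tool, called after "Emit:" as name(argument=value, ...), one argument or row to a line, values as JSON. move_arm: Moves the arm, as the interface text tells. Its arguments: {"type":"object","properties":{"series":{"type":"array"},"newtons":{"type":"number"}},"required":["series"]}

```bash
mkdir -p pics; ls; python3 - <<'E'
from station import arm,camera,camera_model
import cv2,numpy as np
for n in("top","side"):
    p,d=camera(n); cv2.imwrite(f"pics/{n}0.png",p[:,:,::-1]); np.save(f"{n}0.npy",d); np.save(f"{n}0c.npy",p)
    print(n,camera_model(n))
print(arm.read_state())
E
```

```text
pics
top {'fx': 431.4942810158125, 'fy': 431.4942810158125, 'cx': 317.4345217569346, 'cy': 194.26328561914542, 'k1': 0.011106007708952753, 'extrinsics': array([[-7.04368067e-03, -9.96707795e-01,  8.07710241e-02,
         4.20173573e-01],
       [-9.99973956e-01,  7.14771327e-03,  9.98926478e-04,
         4.79730950e-02],
       [-1.57296593e-03, -8.07618844e-02, -9.96732183e-01,
         1.20651659e+00],
       [ 0.00000000e+00,  0.00000000e+00,  0.00000000e+00,
         1.00000000e+00]])}
side {'fx': 445.08203552512424, 'fy': 445.08203552512424, 'cx': 318.2673323581374, 'cy': 208.58447359820292, 'k1': -0.07916545430519367, 'extrinsics': array([[-0.99903564, -0.01807313,  0.04001442,  0.45879449],
       [-0.04243406,  0.63148351, -0.77422731,  1.03944472],
       [-0.01127574, -0.77517865, -0.63164145,  0.90016189],
       [ 0.        ,  0.        ,  0.        ,  1.        ]])}
{'clock': 0.1, 'q': array([-7.68690966e+01,  2.81594173e+01,  8.93461906e+01, -2.22055864e-03,
        6.25497420e+01, -6.05135322e+00]), 'qvel': array([ 0.00602083, -0.14051999, -0.09128335, -0.01447683, -0.14312268,
        0.0162934 ]), 'tau': array([ 2.47999538e-03, -6.19447446e+01, -2.62026268e+01, -6.15281556e-05,
        2.90090051e-03, -7.51489324e-06]), 'eef_pos': array([ 0.2053611 , -0.59026526,  0.4042026 ]), 'eef_rot': array([-1.79944751e+02, -3.87638942e-03,  1.91832794e+01]), 'force': array([-0.51366783,  0.01811279, -0.44198963]), 'ft_torque': array([-0.06751128,  0.08414909,  0.03537042]), 'opening': 1.0050430985748364}
```

View pics/top0.png

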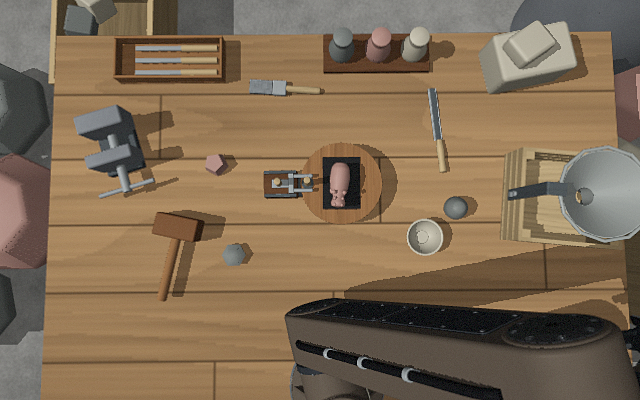

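View pics/side0.png

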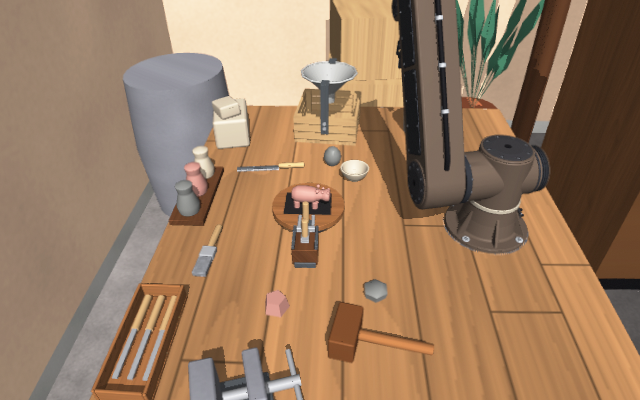

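The top view shows the wheel at about (342,183), the peg at about (307,181), and the fork block and post to its left at about (277,183). That puts the fork on the +y side. Next I'll measure these positions.

```bash
cat > h.py <<'E'
import numpy as np,cv2
from station import arm,camera,camera_model
def rays(n,uv):
    m=camera_model(n); uv=np.atleast_2d(np.float64(uv))
    K=np.array([[m['fx'],0,m['cx']],[0,m['fy'],m['cy']],[0,0,1]])
    p=cv2.undistortPoints(uv.reshape(-1,1,2),K,np.array([m['k1'],0,0,0.])).reshape(-1,2)
    E=m['extrinsics']; d=np.c_[p,np.ones(len(p))]@E[:3,:3].T
    return E[:3,3],d
def onplane(n,uv,z):
    o,d=rays(n,uv); return o+d*((z-o[2])/d[:,2])[:,None]
def cloud(n,D):
    v,u=np.mgrid[0:400,0:640]; o,d=rays(n,np.c_[u.ravel(),v.ravel()])
    P=o+d*D.reshape(-1,1); P[D.ravel()==0]=np.nan
    return P.reshape(400,640,3)
def proj(n,P):
    m=camera_model(n);E=m['extrinsics'];K=np.array([[m['fx'],0,m['cx']],[0,m['fy'],m['cy']],[0,0,1]])
    R=E[:3,:3].T;t=-R@E[:3,3]
    return cv2.projectPoints(np.float64(P).reshape(-1,1,3),cv2.Rodrigues(R)[0],t,K,np.array([m['k1'],0,0,0.]))[0].reshape(-1,2)
E
python3 - <<'E'
from h import *
D=np.load('top0.npy');C=np.load('top0c.npy');P=cloud('top',D)
cv2.imwrite('pics/topz.png',cv2.resize(C[130:240,240:410,::-1],None,fx=4.6,fy=4.6,interpolation=cv2.INTER_CUBIC))
Cs=np.load('side0c.npy');cv2.imwrite('pics/sidez.png',cv2.resize(Cs[165:285,250:370,::-1],None,fx=5,fy=5,interpolation=cv2.INTER_CUBIC))
sub=np.zeros((400,640),bool);sub[130:240,250:400]=1
z=P[...,2]
print('bench z',np.nanmedian(z[250:290,260:280]))
m=(sub&(z>.04)&(z<.072)).astype(np.uint8)
n,l,s,c=cv2.connectedComponentsWithStats(m)
for i in range(1,n):
    if s[i,4]>20: print(s[i],c[i],P[l==i].mean(0))
m=(sub&(z>.118)&(z<.145)).astype(np.uint8)
n,l,s,c=cv2.connectedComponentsWithStats(m)
for i in range(1,n):
    print('high',s[i],c[i],P[l==i].mean(0),P[l==i][:,2].max())
print('noise',np.nanstd(z[250:290,260:280]))
E
```

```text
bench z -0.0007616666618871504
[ 300  143   82   82 4344] [342.23710866 183.10911602] [ 0.54272894 -0.01733367  0.06000603]
[264 174  25  20 340] [274.06470588 183.82058824] [0.54134076 0.1642139  0.0654554 ]
[294 178   4  11  44] [295.5 183. ] [0.54318865 0.10725993 0.06473208]
[281 193  17   5  25] [291.16 195.96] [0.50918962 0.11929093 0.05797403]
high [332 163  16  33 379] [339.64116095 178.96042216] [ 0.54632574 -0.00728273  0.12358152] 0.13218139633810022
high [303 177   8   7  39] [306.48717949 180.        ] [0.54302973 0.07616015 0.13428978] 0.1407690548096301
high [274 178   7   7  43] [276.88372093 181.11627907] [0.54083879 0.15023111 0.13354239] 0.13827189164152487
high [333 197  11  10  62] [337.80645161 201.43548387] [ 0.4896833  -0.00218944  0.12025225] 0.12528292468109958
noise 0.0022544726366499133
```

View pics/topz.png

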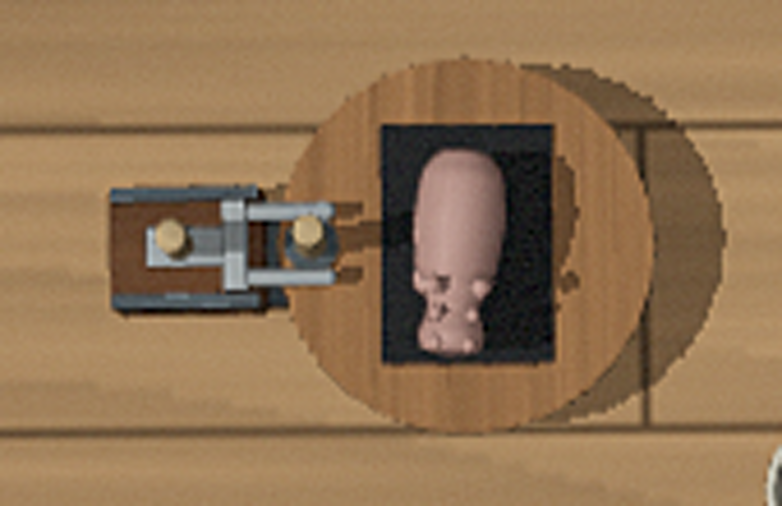

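View pics/sidez.png

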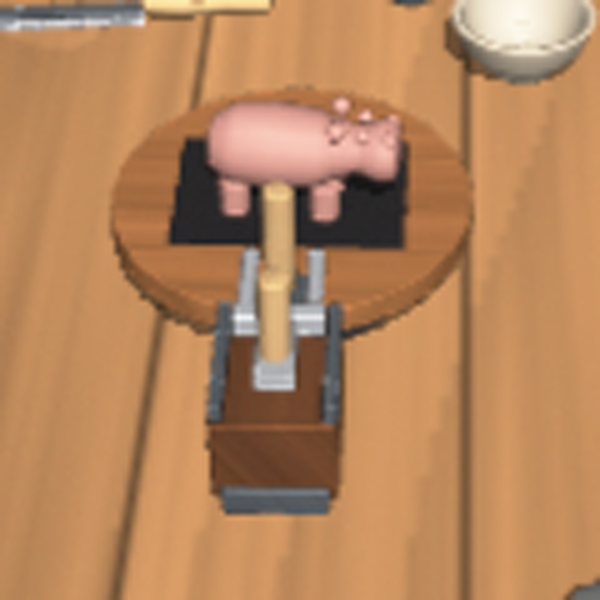

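```bash
cat > find.py <<'E'
from h import *
def blobs(n,C,box,lo=(15,60,150),hi=(28,150,255)):
    hsv=cv2.cvtColor(C,cv2.COLOR_RGB2HSV); return hsv
E
python3 - <<'E'
from h import *
D=np.load('top0.npy');C=np.load('top0c.npy');P=cloud('top',D);z=P[...,2]
sub=np.zeros((400,640),bool);sub[135:235,298:390]=1
# wheel edge: depth mask >.045 right/upper/lower boundary
m=(sub&(z>.04)).astype(np.uint8)
c=max(cv2.findContours(m,cv2.RETR_EXTERNAL,cv2.CHAIN_APPROX_NONE)[0],key=cv2.contourArea).reshape(-1,2)
W=onplane('top',c,.060)[:,:2]
from scipy.optimize import least_squares
f=lambda p:np.hypot(*(W-p[:2]).T)-.110
r=least_squares(f,[.543,-.017],loss='soft_l1',f_scale=.002);print('wheel c',r.x,np.median(f(r.x)))
hsv=cv2.cvtColor(C,cv2.COLOR_RGB2HSV)
for n,(u,v) in dict(peg=(306,180),post=(277,181)).items():
    print(n,hsv[v,u]); 
    for vv in range(v-7,v+9): print(' '.join('%3d,%3d,%3d'%tuple(hsv[vv,uu]) for uu in range(u-6,u+8)))
E
```

```text
wheel c [ 0.54328002 -0.01289623] -0.001887235513073529
peg [ 19  85 189]
 16,102,112  14,112,125  14,127,155  13,128,152  14,121,150  14,122,148  13,128,140  14,121,135  13,120,134  13, 89,140  13, 90,148  14,127,150  14,136,146  14,140,157
 90,  7,117  94, 16,113 100, 13,118 100, 13,120  30,  4,128  68,  8,132 115, 12,124 103, 18,127 100, 12,126  98, 29,157 100, 29,156  97, 19,123  17, 25, 70  14,148, 95
 99, 15,165  97, 14,166  98, 18,169 100, 18,167 104, 17,164 101, 21,172 102, 19,171 103, 22,163 105, 18,170  98, 17,169  93, 15,169  97, 20,167  99, 40,101  13,164,101
 90, 12,169 100, 14,170  96, 15,169  94, 22,165 103, 22,162  90,  2,161  60,  2,162  21, 26,138  98,  6,162 103, 19,159  97, 14,167 100, 15,155 101, 23, 90  12,151,101
 93, 19,137  98,  8,134 100, 17,132 109, 16,128  20, 47,130  19,102,173  18,102,180  19,100,181  20, 84,164  21, 18, 99 102, 24,137  18, 33,100  14,132, 77  14,139,127
  0, 14, 37  12,170,105  14,178, 99  15,161, 95  20, 88,201  20, 85,191  19, 84,180  20, 87,176  19, 91,182  19,104,145 107, 59, 78  14, 69, 85  14,153,100  14,142,169
 23, 40, 57  14,15
[... 3668 characters left out ...]
,134  98, 15,134 100, 12,127
 12, 88, 93  98, 22,188  96, 14,176  94, 12,172  98, 16,173  96, 20,181  19, 28,129  15, 25,104  36, 13, 98  80,  6,137 104, 15,183  98, 12,177 102, 14,178  90, 10,174
 10,112,105  98, 26,180  98, 17,165 102, 20,166  95, 17,161 101, 23,158 100, 19,161  96, 21,168  98, 19,164 103, 22,139 103, 14,130 105, 16,130 102, 10,122  96, 11,120
 11,144, 99  12,166, 80  12,166, 80  12,152, 84  12,161, 81  14,186, 78  12,144, 87  10,152, 84  13,154, 81  12,158, 84  12,162, 85  12,166,100  13,185, 95  11,170, 99
 12,146,103  13,141,105  12,157,101  13,132,106  11,140,102  14,159, 98  11,136,103  12,154,106  14,157,104  11,142,106  13,146,103  13,143,105  13,152, 99  12,158,100
```

```bash
cat > find.py <<'E'
from h import *
def tops(n,C,box):
    hsv=cv2.cvtColor(C,cv2.COLOR_RGB2HSV); m=cv2.inRange(hsv,(16,70,140),(23,115,255))
    k=np.zeros_like(m);u0,v0,u1,v1=box;k[v0:v1,u0:u1]=m[v0:v1,u0:u1]
    N,l,s,c=cv2.connectedComponentsWithStats(k)
    return [(s[i],c[i]) for i in range(1,N) if 20<s[i,4]<600]
E
python3 - <<'E'
from find import *
C=np.load('top0c.npy')
for s,c in tops('top',C,(255,150,330,215)): print(s,c,onplane('top',c,.135))
# side: rows
Cs=np.load('side0c.npy')
for s,c in tops('side',Cs,(285,190,325,245)): print('side',s,c)
P=cloud('top',np.load('top0.npy'))
# wheel fit w/ right half
D=P[...,2]
sub=np.zeros((400,640),bool);sub[135:235,325:390]=1
c=max(cv2.findContours((sub&(D>.04)).astype(np.uint8),cv2.RETR_EXTERNAL,cv2.CHAIN_APPROX_NONE)[0],key=cv2.contourArea).reshape(-1,2)
c=c[c[:,0]>326]; W=onplane('top',c,.06)[:,:2]
A=np.c_[2*W,np.ones(len(W))];x=np.linalg.lstsq(A,(W**2).sum(1),rcond=None)[0];print('wheel',x[:2],np.sqrt(x[2]+x[0]**2+x[1]**2))
# guide strips/block centre: direction
hsv=cv2.cvtColor(C,cv2.COLOR_RGB2HSV)
pk=cv2.inRange(hsv,(0,40,90),(10,120,255));pk[:150]=0;pk[220:]=0;pk[:,:320]=0;pk[:,365:]=0
v,u=np.nonzero(pk);Q=P[v,u];print('hippo',Q.min(0),Q.max(0))
E
```

```text
[255 150  62   7 333] [283.94294294 152.72072072] [[0.61225548 0.1324011  0.135     ]]
[304 177   6   6  33] [306.42424242 179.57575758] [[0.54401603 0.07629454 0.135     ]]
[274 178   6   7  32] [276.375   180.84375] [[0.54136864 0.15136616 0.135     ]]
side [301 202   8  35 208] [304.98557692 218.97596154]
wheel [ 0.54326856 -0.01356035] 0.10800109697857388
hippo [nan nan nan] [nan nan nan]
```

Emit:
move_arm(
  series=[
    [3.5, 2, 0, -0.1, 4],
    [5, 5, 0, -0.2, 4],
    [7, 9, 0, -0.32, 4],
    [9, 13, 0, -0.32, 4],
    [11, 17, 0, -0.32, 4],
    [13, 21, 0, -0.32, 4],
    [14.5, 25, 0, -0.32, 4],
    [14.5, 29, 0, -0.32, 4],
  ],
  newtons=20,
)

```text
clock: 0.77
eef_pos: [0.3505, -0.3095, 0.4045]
eef_rot: [180.0, -0.0, 0.9]
force: [0.1, -0.2, -0.3]
opening: 0.47
```

Emit:
move_arm(
  series=[
    [2, 3.5, 0, 0, 4],
    [4, 7, 0, 0, 4],
    [6, 10.5, 0, 0, 4],
    [8, 14, 0, 0, 4],
    [10, 17.5, 0, 0, 4],
    [12, 21, 0, 0, 4],
    [14, 24.5, 0, 0, 4],
    [15.5, 28, 0, 0, 4],
  ],
)

```text
clock: 1.43
eef_pos: [0.5053, -0.0291, 0.4046]
eef_rot: [180.0, -0.0, 0.9]
force: [0.2, -1.0, -0.3]
opening: 0.469
```

```bash
python3 -c "
from h import *
s=arm.read_state()
for k in('clock','q','eef_pos','eef_rot','force','opening'):print(k,np.round(s[k],4))"
```

```text
clock 1.4333
q [-1.077050e+01  1.850050e+01  1.057118e+02 -5.700000e-03  5.577470e+01
  7.837500e+01]
eef_pos [ 0.5053 -0.0291  0.4046]
eef_rot [ 1.799928e+02 -1.170000e-02  8.577000e-01]
force [ 0.2435 -1.0169 -0.3486]
opening 0.4692
```

Emit:
move_arm(
  series=[
    [1, 4, 0, 0, 4],
    [2, 8, 0, 0, 4],
    [3, 12, 0, 0, 4],
    [3.6, 15.5, -2, 0, 4],
    [3.6, 17.1, -4, 0, 4],
    [3.6, 17.1, -6.5, 0, 4],
    [3.6, 17.1, -8, 0, 4],
    [3.6, 17.1, -8, 0, 4],
  ],
)

```text
clock: 2.1
eef_pos: [0.5398, 0.1403, 0.3216]
eef_rot: [180.0, 0.3, 0.9]
force: [0.4, -0.4, -0.1]
opening: 0.47
```

```bash
python3 - <<'E'
from h import *
for n in("top","side"):
    p,d=camera(n); 
    u0,v0=(230,120) if n=='top' else (230,120)
    cv2.imwrite(f"pics/{n}1.png",cv2.resize(p[v0:v0+150,u0:u0+180,::-1],None,fx=4,fy=4,interpolation=cv2.INTER_CUBIC))
s=arm.read_state();print(s['eef_pos'],s['force'])
E
```

```text
[0.54054315 0.13988989 0.324719  ] [0.0190972  0.83588459 0.04691172]
```

View pics/side1.png

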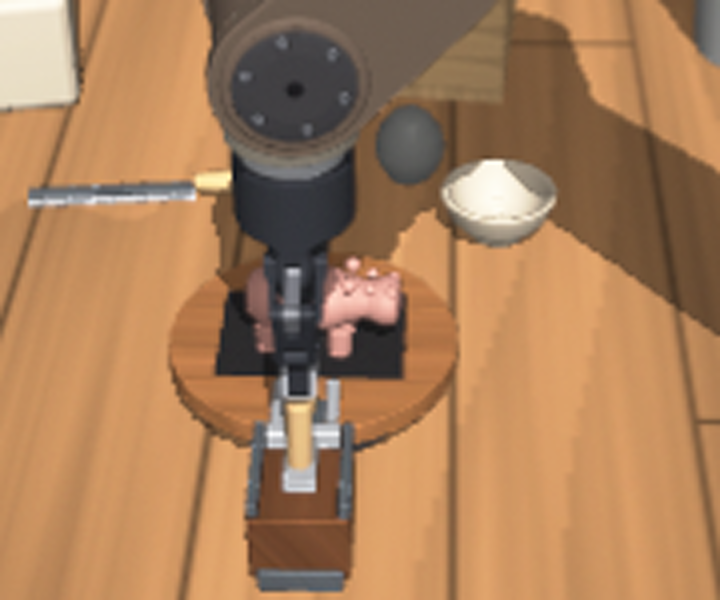

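The fingers hang straight over the post, about 11 mm short in y. I'll correct that and descend.

Emit:
move_arm(
  series=[
    [0.1, 1.1, 0, 0, 4],
    [0.1, 1.1, 0, 0, 4],
    [0.1, 1.1, -1, 0, 4],
    [0.1, 1.1, -2, 0, 4],
    [0.1, 1.1, -3, 0, 4],
    [0.1, 1.1, -4, 0, 4],
    [0.1, 1.1, -5.2, 0, 4],
    [0.1, 1.1, -5.2, 0, 4],
  ],
)

```text
clock: 2.87
eef_pos: [0.541, 0.1507, 0.27]
eef_rot: [180.0, 0.2, 0.8]
force: [0.1, -0.3, -0.3]
opening: 0.47
```

```bash
python3 - <<'E'
from h import *
for n in("side",):
    p,d=camera(n); 
    u0,v0=(230,120)
    cv2.imwrite(f"pics/{n}2.png",cv2.resize(p[v0:v0+150,u0:u0+180,::-1],None,fx=4,fy=4,interpolation=cv2.INTER_CUBIC))
s=arm.read_state();print(s['eef_pos'],s['force'])
E
```

```text
[0.54119776 0.15072774 0.27117009] [-0.36325508  0.19562268  0.59408992]
```

View pics/side2.png

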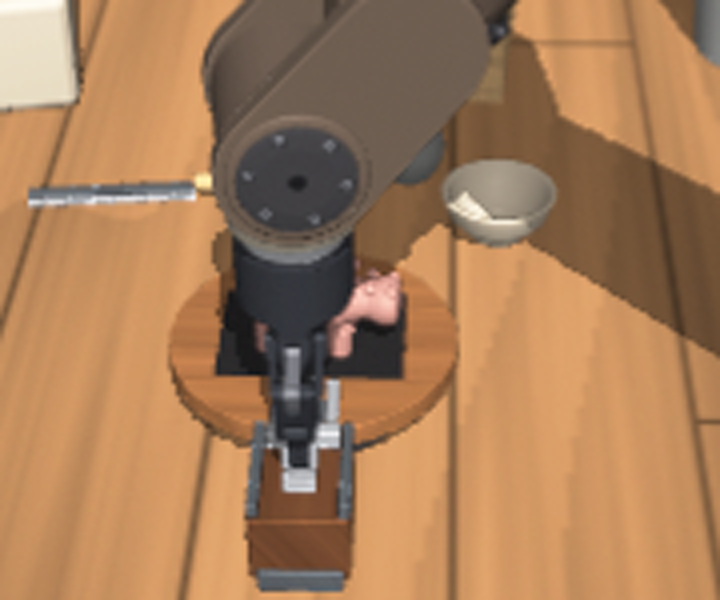

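The outer finger is in front of the post, so the jaws straddle it. Close to a loose cage and draw the fork back.

Emit:
move_arm(
  series=[
    [0, 0, 0, 0, 2.4],
    [0, 0, 0, 0, 2.4],
    [0, 0.5, 0, 0, 2.4],
    [0, 1.1, 0, 0, 2.4],
    [0, 1.7, 0, 0, 2.4],
    [0, 2.3, 0, 0, 2.4],
    [0, 2.9, 0, 0, 2.4],
    [0, 3.3, 0, 0, 2.4],
  ],
)

```text
clock: 3.58
eef_pos: [0.5413, 0.1848, 0.2729]
eef_rot: [180.0, -0.0, 0.9]
force: [-0.7, -3.0, 3.0]
opening: 0.284
```

Emit:
move_arm(
  series=[
    [0, 0.1, 0, 0, 2.4],
    [0, 0.2, 0, 0, 2.4],
    [0, 0.3, 0, 0, 2.4],
    [0, 0.4, 0, 0, 2.4],
    [0, 0.45, 0, 0, 2.4],
    [0, 0.5, 0, 0, 2.4],
    [0, 0.5, 0, 0, 2.4],
    [0, 0.5, 0, 0, 2.4],
  ],
)

```text
clock: 4.25
eef_pos: [0.5414, 0.1888, 0.2727]
eef_rot: [180.0, 0.0, 0.8]
force: [-0.6, -2.7, 2.1]
opening: 0.28
```

Emit:
move_arm(
  series=[
    [0, 0.05, 0, 0, 2.4],
    [0, 0.1, 0, 0, 2.4],
    [0, 0.15, 0, 0, 2.4],
    [0, 0.15, 0, 0, 2.4],
    [0, 0.2, 0, 0, 2.4],
    [0, 0.2, 0, 0, 2.4],
    [0, 0.2, 0, 0, 2.4],
    [0, 0.2, 0, 0, 2.4],
  ],
)

```text
clock: 4.92
eef_pos: [0.5415, 0.1896, 0.2727]
eef_rot: [179.9, 0.0, 0.9]
force: [-0.3, -17.2, 4.5]
opening: 0.279
```

End stop reached (17 N). The fork is fully back, so I'll release, rise and go to the peg.

Emit:
move_arm(
  series=[
    [0, -0.3, 0, 0, 4],
    [0, -0.3, 0, 0, 4],
    [0, -0.3, 1, 0, 4],
    [0, -0.3, 3, 0, 4],
    [0, -0.3, 5, 0, 4],
    [0, -0.3, 6, 0.1, 4],
    [0, -2, 6, 0.2, 4],
    [0, -4, 6, 0.3, 4],
  ],
)

```text
clock: 5.58
eef_pos: [0.5412, 0.1517, 0.3343]
eef_rot: [180.0, -0.1, 18.4]
force: [-0.6, 0.3, -0.7]
opening: 0.468
```

Emit:
move_arm(
  series=[
    [0, -2, 0, 0.12, 4],
    [0, -4, 0, 0.24, 4],
    [0.2, -6, 0, 0.36, 4],
    [0.2, -7.4, 0, 0.48, 4],
    [0.2, -7.4, 0, 0.6, 4],
    [0.2, -7.4, 0, 0.72, 4],
    [0.2, -7.4, 0, 0.84, 4],
    [0.2, -7.4, 0, 0.96, 4],
  ],
)

```text
clock: 6.25
eef_pos: [0.5434, 0.0771, 0.3335]
eef_rot: [180.0, -0.0, 73.4]
force: [0.9, 0.8, 1.0]
opening: 0.468
```

Emit:
move_arm(
  series=[
    [0, 0, 0, 0.12, 4],
    [0, 0, 0, 0.24, 4],
    [0, 0, 0, 0.3, 4],
    [0, 0, 0, 0.3, 4],
    [0, 0, 0, 0.3, 4],
    [0, 0, 0, 0.3, 4],
    [0, 0, 0, 0.3, 4],
    [0, 0, 0, 0.3, 4],
  ],
)

```text
clock: 6.92
eef_pos: [0.5434, 0.077, 0.3328]
eef_rot: [180.0, -0.0, 90.2]
force: [0.2, -0.3, 0.8]
opening: 0.468
```

```bash
python3 - <<'E'
from h import *
for n in("side","top"):
    p,d=camera(n); 
    u0,v0=(230,120)
    cv2.imwrite(f"pics/{n}3.png",cv2.resize(p[v0:v0+150,u0:u0+180,::-1],None,fx=4,fy=4,interpolation=cv2.INTER_CUBIC))
s=arm.read_state();print(s['eef_pos'],s['eef_rot'],s['force'],s['q'])
E
```

```text
[0.54337917 0.07694127 0.3327424 ] [ 1.79995324e+02 -1.19191777e-03  9.01962269e+01] [-0.45728383 -1.15794819  0.67765547] [1.16247173e+00 2.69702269e+01 1.04636931e+02 1.48850098e-03
 4.83881467e+01 9.65256422e-01]
```

View pics/side3.png

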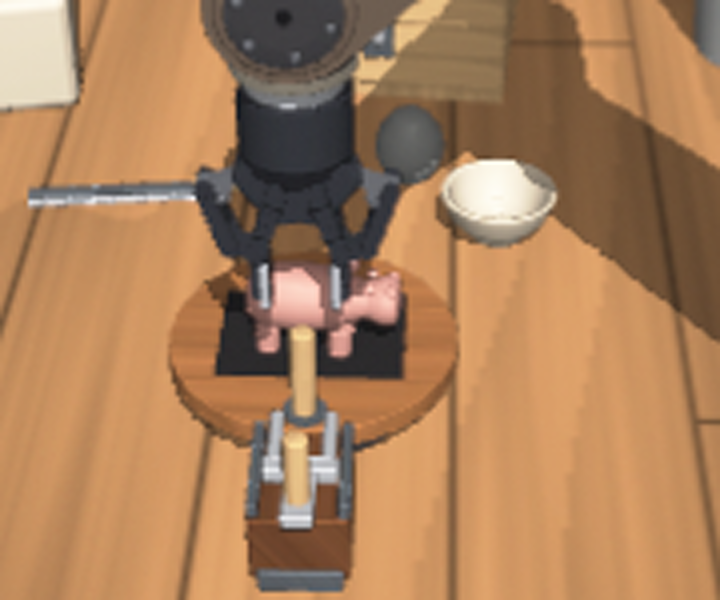

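The fork is back, and the jaws hang straight behind the peg, aligned with it in x. I'll work out the arc rows.

```bash
python3 - <<'E'
import numpy as np
for k in range(9):
    a0=90+40*k; f=lambda a:9*np.array([np.cos(np.radians(a)),np.sin(np.radians(a))])
    print(40*k,[[round(float(x),2) for x in f(a0+5*i)-f(a0)]+[0,round(np.radians(5*i),3)] for i in range(1,9)])
E
```

```text
0 [[-0.78, -0.03, 0, np.float64(0.087)], [-1.56, -0.14, 0, np.float64(0.175)], [-2.33, -0.31, 0, np.float64(0.262)], [-3.08, -0.54, 0, np.float64(0.349)], [-3.8, -0.84, 0, np.float64(0.436)], [-4.5, -1.21, 0, np.float64(0.524)], [-5.16, -1.63, 0, np.float64(0.611)], [-5.79, -2.11, 0, np.float64(0.698)]]
40 [[-0.58, -0.53, 0, np.float64(0.087)], [-1.11, -1.11, 0, np.float64(0.175)], [-1.59, -1.73, 0, np.float64(0.262)], [-2.01, -2.39, 0, np.float64(0.349)], [-2.37, -3.09, 0, np.float64(0.436)], [-2.67, -3.82, 0, np.float64(0.524)], [-2.91, -4.57, 0, np.float64(0.611)], [-3.08, -5.33, 0, np.float64(0.698)]]
80 [[-0.1, -0.78, 0, np.float64(0.087)], [-0.14, -1.56, 0, np.float64(0.175)], [-0.1, -2.35, 0, np.float64(0.262)], [0.0, -3.13, 0, np.float64(0.349)], [0.17, -3.89, 0, np.float64(0.436)], [0.41, -4.64, 0, np.float64(0.524)], [0.71, -5.37, 0, np.float64(0.611)], [1.07, -6.06, 0, np.float64(0.698)]]
120 [[0.42, -0.66, 0, np.float64(0.087)], [0.9, -1.29, 0, np.float64(0.175)], [1.43, -1.86, 0, np.float64(0.262)], [2.01, -2.39, 0, np.float64(0.349)], [2.63, -2.87, 0, np.float64(0.436)]
[... 888 characters left out ...]
.21, 4.5, 0, np.float64(0.524)], [1.17, 5.28, 0, np.float64(0.611)], [1.07, 6.06, 0, np.float64(0.698)]]
280 [[-0.17, 0.77, 0, np.float64(0.087)], [-0.41, 1.52, 0, np.float64(0.175)], [-0.71, 2.24, 0, np.float64(0.262)], [-1.07, 2.94, 0, np.float64(0.349)], [-1.49, 3.6, 0, np.float64(0.436)], [-1.97, 4.22, 0, np.float64(0.524)], [-2.5, 4.8, 0, np.float64(0.611)], [-3.08, 5.33, 0, np.float64(0.698)]]
320 [[-0.62, 0.48, 0, np.float64(0.087)], [-1.29, 0.9, 0, np.float64(0.175)], [-1.98, 1.26, 0, np.float64(0.262)], [-2.71, 1.56, 0, np.float64(0.349)], [-3.46, 1.8, 0, np.float64(0.436)], [-4.22, 1.97, 0, np.float64(0.524)], [-5.0, 2.07, 0, np.float64(0.611)], [-5.79, 2.11, 0, np.float64(0.698)]]
```

Emit:
move_arm(
  series=[
    [0.05, -0.05, -1, 0, 4],
    [0.05, -0.05, -2, 0, 4],
    [0.05, -0.05, -3, 0, 4],
    [0.05, -0.05, -4, 0, 4],
    [0.05, -0.05, -5, 0, 4],
    [0.05, -0.05, -6.2, 0, 4],
    [0.05, -0.05, -6.2, 0, 2.4],
    [0.05, -0.05, -6.2, 0, 2.4],
  ],
)

```text
clock: 7.68
eef_pos: [0.5439, 0.0764, 0.2699]
eef_rot: [-179.9, 0.0, 90.2]
force: [0.7, -0.6, -0.1]
opening: 0.283
```

Emit:
move_arm(
  series=[
    [-0.78, -0.03, 0, 0.087, 2.4],
    [-1.56, -0.14, 0, 0.175, 2.4],
    [-2.33, -0.31, 0, 0.262, 2.4],
    [-3.08, -0.54, 0, 0.349, 2.4],
    [-3.8, -0.84, 0, 0.436, 2.4],
    [-4.5, -1.21, 0, 0.524, 2.4],
    [-5.16, -1.63, 0, 0.611, 2.4],
    [-5.79, -2.11, 0, 0.698, 2.4],
  ],
)

```text
clock: 8.35
eef_pos: [0.486, 0.0554, 0.2714]
eef_rot: [179.9, 0.1, 130.5]
force: [3.1, 1.6, -1.3]
opening: 0.285
```

```bash
python3 - <<'E'
from h import *
for n in("side","top"):
    p,d=camera(n); 
    u0,v0=(230,120)
    cv2.imwrite(f"pics/{n}4.png",cv2.resize(p[v0:v0+150,u0:u0+180,::-1],None,fx=4,fy=4,interpolation=cv2.INTER_CUBIC))
s=arm.read_state();print(s['eef_pos'],s['eef_rot'],s['force'])
E
```

```text
[0.48555855 0.05503424 0.27127916] [1.79978326e+02 1.83650173e-02 1.30284748e+02] [0.06756474 0.60293929 0.63477469]
```

View pics/side4.png

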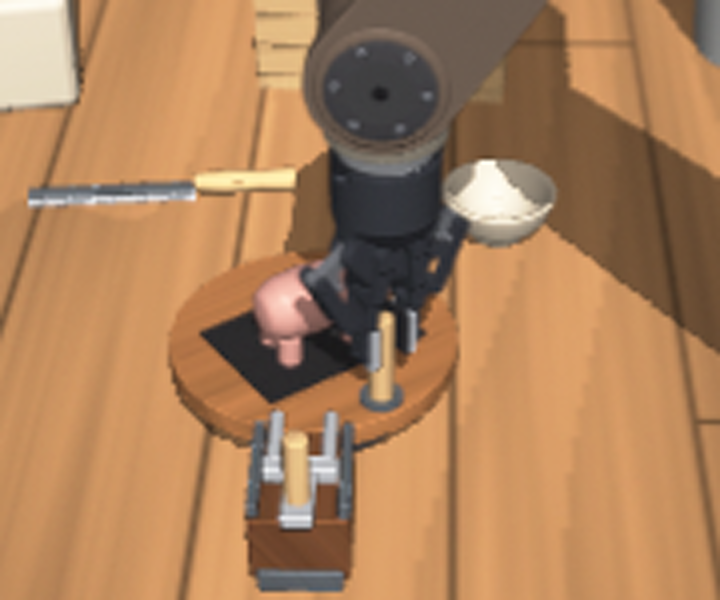

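The wheel follows, the peg stays caged and the hippo has ridden along. I'll continue.

Emit:
move_arm(
  series=[
    [-0.58, -0.53, 0, 0.087, 2.4],
    [-1.11, -1.11, 0, 0.175, 2.4],
    [-1.59, -1.73, 0, 0.262, 2.4],
    [-2.01, -2.39, 0, 0.349, 2.4],
    [-2.37, -3.09, 0, 0.436, 2.4],
    [-2.67, -3.82, 0, 0.524, 2.4],
    [-2.91, -4.57, 0, 0.611, 2.4],
    [-3.08, -5.33, 0, 0.698, 2.4],
  ],
)

```text
clock: 9.12
eef_pos: [0.4555, 0.002, 0.2712]
eef_rot: [180.0, 0.1, 170.3]
force: [0.2, 2.4, 2.0]
opening: 0.278
```

Emit:
move_arm(
  series=[
    [-0.1, -0.78, 0, 0.087, 2.4],
    [-0.14, -1.56, 0, 0.175, 2.4],
    [-0.1, -2.35, 0, 0.262, 2.4],
    [0, -3.13, 0, 0.349, 2.4],
    [0.17, -3.89, 0, 0.436, 2.4],
    [0.41, -4.64, 0, 0.524, 2.4],
    [0.71, -5.37, 0, 0.611, 2.4],
    [1.07, -6.06, 0, 0.698, 2.4],
  ],
)

```text
clock: 9.78
eef_pos: [0.4661, -0.0587, 0.2711]
eef_rot: [180.0, -0.0, -149.8]
force: [-2.8, 3.0, 2.2]
opening: 0.28
```

```bash
python3 - <<'E'
from h import *
for n in("side","top"):
    p,d=camera(n); 
    u0,v0=(230,120)
    cv2.imwrite(f"pics/{n}5.png",cv2.resize(p[v0:v0+150,u0:u0+180,::-1],None,fx=4,fy=4,interpolation=cv2.INTER_CUBIC))
s=arm.read_state();print(s['eef_pos'],s['eef_rot'],s['force'],s['q'])
E
```

```text
[ 0.4666089  -0.05913668  0.27102792] [-1.79953050e+02  4.74836936e-02 -1.49911619e+02] [ 0.19833178 -1.06466804  0.3910549 ] [-1.52774054e+01  2.74823109e+01  1.18405154e+02  1.43524750e-03
  3.40457643e+01 -1.35366956e+02]
```

View pics/side5.png

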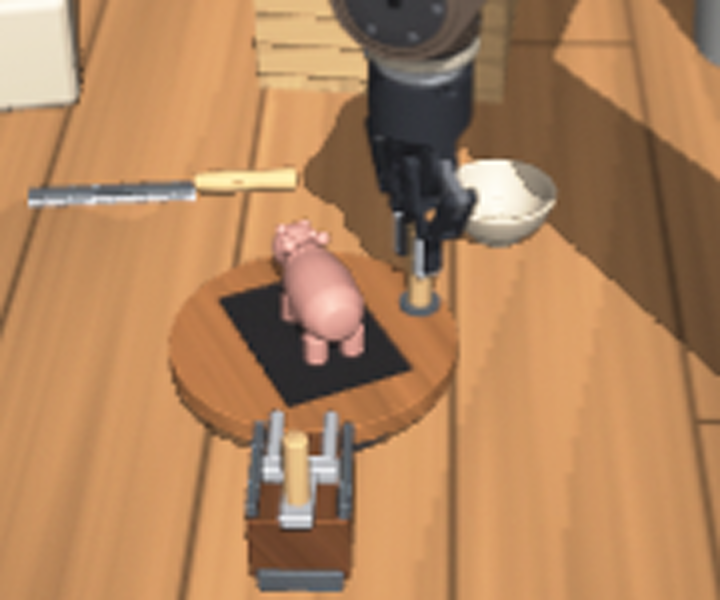

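The wheel is at about 120° and the hippo is steady. To regrasp, I'll open, rise, turn the wrist back 180° and descend.

Emit:
move_arm(
  series=[
    [0, 0, 0, 0, 4],
    [0, 0, 0, 0, 4],
    [0, 0, 0.5, 0, 4],
    [0, 0, 2, 0, 4],
    [0, 0, 4, 0, 4],
    [0, 0, 6, 0, 4],
    [0, 0, 6.2, -0.12, 4],
    [0, 0, 6.2, -0.24, 4],
  ],
)

```text
clock: 10.55
eef_pos: [0.4658, -0.0582, 0.3345]
eef_rot: [-179.9, 0.1, -163.9]
force: [-0.7, 0.5, -0.1]
opening: 0.467
```

Emit:
move_arm(
  series=[
    [0, 0, 0, -0.12, 4],
    [0, 0, 0, -0.24, 4],
    [0, 0, 0, -0.36, 4],
    [0, 0, 0, -0.48, 4],
    [0, 0, 0, -0.6, 4],
    [0, 0, 0, -0.72, 4],
    [0, 0, 0, -0.84, 4],
    [0, 0, 0, -0.96, 4],
  ],
)

```text
clock: 11.22
eef_pos: [0.4657, -0.0582, 0.3331]
eef_rot: [180.0, 0.0, 141.0]
force: [0.3, 0.6, 1.1]
opening: 0.465
```

Emit:
move_arm(
  series=[
    [0, 0, 0, -0.12, 4],
    [0, 0, 0, -0.24, 4],
    [0, 0, 0, -0.36, 4],
    [0, 0, 0, -0.48, 4],
    [0, 0, 0, -0.6, 4],
    [0, 0, 0, -0.72, 4],
    [0, 0, 0, -0.84, 4],
    [0, 0, 0, -0.96, 4],
  ],
)

```text
clock: 11.88
eef_pos: [0.4657, -0.0582, 0.3331]
eef_rot: [180.0, 0.0, 86.0]
force: [-1.0, 0.2, -0.3]
opening: 0.469
```

Emit:
move_arm(
  series=[
    [0, 0, 0, -0.12, 4],
    [0, 0, 0, -0.24, 4],
    [0, 0, 0, -0.36, 4],
    [0, 0, 0, -0.48, 4],
    [0, 0, 0, -0.6, 4],
    [0, 0, 0, -0.72, 4],
    [0, 0, 0, -0.84, 4],
    [0, 0, 0, -0.98, 4],
  ],
)

```text
clock: 12.55
eef_pos: [0.4658, -0.0582, 0.3331]
eef_rot: [180.0, -0.0, 30.7]
force: [0.4, 0.0, -0.1]
opening: 0.472
```

```bash
python3 - <<'E'
from find import *
C,d=camera('top'); cv2.imwrite(f"pics/top6.png",cv2.resize(C[120:270,230:410,::-1],None,fx=4,fy=4,interpolation=cv2.INTER_CUBIC))
C,d=camera('side'); cv2.imwrite(f"pics/side6.png",cv2.resize(C[120:270,230:410,::-1],None,fx=4,fy=4,interpolation=cv2.INTER_CUBIC))
s=arm.read_state();print(s['eef_pos'],s['eef_rot'],s['force'],s['q'])
E
```

```text
[ 0.4657677  -0.05827802  0.33309026] [ 1.79984613e+02 -7.46768410e-03  3.09604849e+01] [ 0.38898713 -0.61566131  0.37249405] [-1.52015380e+01  2.13607037e+01  1.15253984e+02 -7.67551603e-03
  4.33690415e+01  4.38435570e+01]
```

View pics/side6.png

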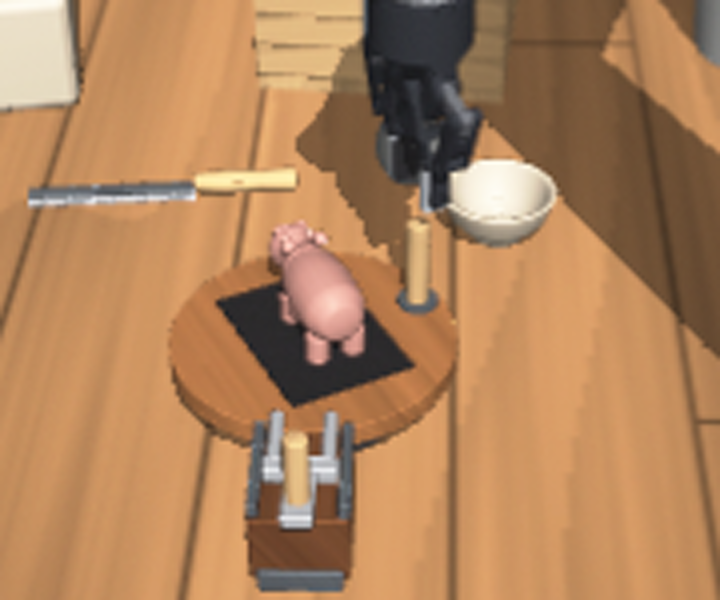

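The gripper is above the peg with the wrist turned back. Descend and re-cage, then the second 120°.

Emit:
move_arm(
  series=[
    [0, 0, -1, 0, 4],
    [0, 0, -2, 0, 4],
    [0, 0, -3, 0, 4],
    [0, 0, -4, 0, 4],
    [0, 0, -5, 0, 4],
    [0, 0, -6.2, 0, 4],
    [0, 0, -6.2, 0, 2.4],
    [0, 0, -6.2, 0, 2.4],
  ],
)

```text
clock: 13.32
eef_pos: [0.4659, -0.0585, 0.2707]
eef_rot: [-180.0, 0.0, 31.3]
force: [-0.4, 0.3, 0.4]
opening: 0.279
```

Emit:
move_arm(
  series=[
    [0.42, -0.66, 0, 0.087, 2.4],
    [0.9, -1.29, 0, 0.175, 2.4],
    [1.43, -1.86, 0, 0.262, 2.4],
    [2.01, -2.39, 0, 0.349, 2.4],
    [2.63, -2.87, 0, 0.436, 2.4],
    [3.29, -3.29, 0, 0.524, 2.4],
    [3.99, -3.66, 0, 0.611, 2.4],
    [4.72, -3.96, 0, 0.698, 2.4],
  ],
)

```text
clock: 13.98
eef_pos: [0.5129, -0.0983, 0.2715]
eef_rot: [-179.9, 0.0, 71.5]
force: [-3.6, -0.6, -0.8]
opening: 0.279
```

Emit:
move_arm(
  series=[
    [0.75, -0.24, 0, 0.087, 2.4],
    [1.52, -0.41, 0, 0.175, 2.4],
    [2.29, -0.51, 0, 0.262, 2.4],
    [3.08, -0.54, 0, 0.349, 2.4],
    [3.86, -0.51, 0, 0.436, 2.4],
    [4.64, -0.41, 0, 0.524, 2.4],
    [5.41, -0.24, 0, 0.611, 2.4],
    [6.16, 0, 0, 0.698, 2.4],
  ],
)

```text
clock: 14.65
eef_pos: [0.5748, -0.0983, 0.2716]
eef_rot: [-180.0, 0.0, 111.5]
force: [-2.2, -2.3, -2.1]
opening: 0.282
```

Emit:
move_arm(
  series=[
    [0.73, 0.3, 0, 0.087, 2.4],
    [1.42, 0.66, 0, 0.175, 2.4],
    [2.08, 1.08, 0, 0.262, 2.4],
    [2.71, 1.56, 0, 0.349, 2.4],
    [3.29, 2.09, 0, 0.436, 2.4],
    [3.82, 2.67, 0, 0.524, 2.4],
    [4.29, 3.3, 0, 0.611, 2.4],
    [4.72, 3.96, 0, 0.698, 2.4],
  ],
)

```text
clock: 15.32
eef_pos: [0.622, -0.0585, 0.2716]
eef_rot: [-180.0, 0.0, 151.5]
force: [-1.6, -2.5, -1.7]
opening: 0.282
```

```bash
python3 - <<'E'
from find import *
C,d=camera('side'); cv2.imwrite(f"pics/side7.png",cv2.resize(C[120:270,230:410,::-1],None,fx=4,fy=4,interpolation=cv2.INTER_CUBIC))
s=arm.read_state();print(s['eef_pos'],s['eef_rot'],s['force'],s['q'])
E
```

```text
[ 0.62253262 -0.05743187  0.27164715] [1.79984287e+02 4.01104727e-02 1.51856253e+02] [-1.28921194  0.93872355 -0.05279196] [-1.13221707e+01  3.68282918e+01  9.64101203e+01  4.71605248e-03
  4.67186465e+01 -7.31816615e+01]
```

View pics/side7.png

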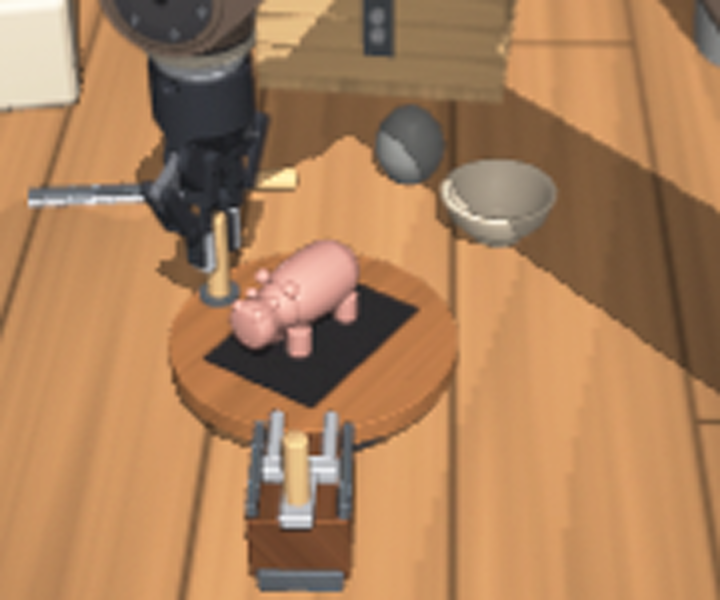

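The wheel is at about 240° and all is well. Second regrasp.

Emit:
move_arm(
  series=[
    [0, 0, 0, 0, 4],
    [0, 0, 0, 0, 4],
    [0, 0, 0.5, 0, 4],
    [0, 0, 2, 0, 4],
    [0, 0, 4, 0, 4],
    [0, 0, 6, 0, 4],
    [0, 0, 6.2, -0.12, 4],
    [0, 0, 6.2, -0.24, 4],
  ],
)

```text
clock: 16.03
eef_pos: [0.6217, -0.0589, 0.3351]
eef_rot: [179.9, 0.2, 137.0]
force: [0.1, 0.6, -0.6]
opening: 0.469
```

Emit:
move_arm(
  series=[
    [0, 0, 0, -0.12, 4],
    [0, 0, 0, -0.24, 4],
    [0, 0, 0, -0.36, 4],
    [0, 0, 0, -0.48, 4],
    [0, 0, 0, -0.6, 4],
    [0, 0, 0, -0.72, 4],
    [0, 0, 0, -0.84, 4],
    [0, 0, 0, -0.96, 4],
  ],
)

```text
clock: 16.7
eef_pos: [0.6216, -0.0589, 0.3334]
eef_rot: [180.0, 0.0, 81.9]
force: [0.1, -0.0, 0.3]
opening: 0.472
```

Emit:
move_arm(
  series=[
    [0, 0, 0, -0.12, 4],
    [0, 0, 0, -0.24, 4],
    [0, 0, 0, -0.36, 4],
    [0, 0, 0, -0.48, 4],
    [0, 0, 0, -0.6, 4],
    [0, 0, 0, -0.72, 4],
    [0, 0, 0, -0.84, 4],
    [0, 0, 0, -0.96, 4],
  ],
)

```text
clock: 17.37
eef_pos: [0.6217, -0.0589, 0.3334]
eef_rot: [180.0, -0.0, 26.9]
force: [-0.3, -0.5, -0.2]
opening: 0.472
```

Emit:
move_arm(
  series=[
    [0, 0, 0, -0.12, 4],
    [0, 0, 0, -0.24, 4],
    [0, 0, 0, -0.36, 4],
    [0, 0, 0, -0.48, 4],
    [0, 0, 0, -0.6, 4],
    [0, 0, 0, -0.72, 4],
    [0, 0, 0, -0.84, 4],
    [0, 0, 0, -1.0, 4],
  ],
)

```text
clock: 18.03
eef_pos: [0.6216, -0.0589, 0.3334]
eef_rot: [-180.0, -0.0, -28.4]
force: [-0.3, 0.1, -0.3]
opening: 0.467
```

```bash
python3 - <<'E'
from find import *
C,d=camera('side'); cv2.imwrite(f"pics/side8.png",cv2.resize(C[120:270,230:410,::-1],None,fx=4,fy=4,interpolation=cv2.INTER_CUBIC))
s=arm.read_state();print(s['eef_pos'],s['eef_rot'],s['force'],s['q'])
E
```

```text
[ 0.62165108 -0.05894382  0.33339622] [-1.79995984e+02 -2.43543023e-02 -2.89034497e+01] [0.16532346 0.31809527 0.99225574] [-1.14740043e+01  3.23837774e+01  9.37274982e+01 -4.28775027e-03
  5.38642853e+01  1.07431972e+02]
```

View pics/side8.png

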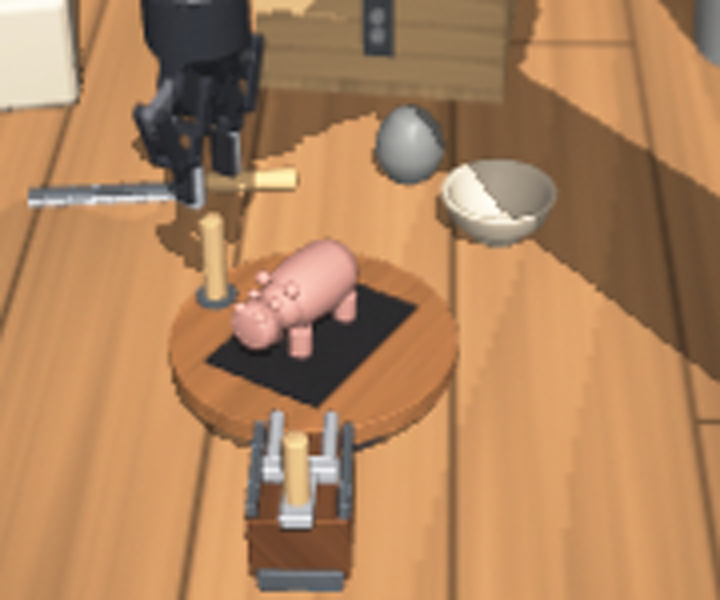

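Emit:
move_arm(
  series=[
    [0, 0, -1, 0, 4],
    [0, 0, -2, 0, 4],
    [0, 0, -3, 0, 4],
    [0, 0, -4, 0, 4],
    [0, 0, -5, 0, 4],
    [0, 0, -6.2, 0, 4],
    [0, 0, -6.2, 0, 2.4],
    [0, 0, -6.2, 0, 2.4],
  ],
)

```text
clock: 18.75
eef_pos: [0.6219, -0.0585, 0.2697]
eef_rot: [180.0, 0.1, -27.9]
force: [0.8, -0.2, -0.5]
opening: 0.28
```

Emit:
move_arm(
  series=[
    [0.36, 0.7, 0, 0.087, 2.4],
    [0.66, 1.42, 0, 0.175, 2.4],
    [0.9, 2.17, 0, 0.262, 2.4],
    [1.07, 2.94, 0, 0.349, 2.4],
    [1.17, 3.72, 0, 0.436, 2.4],
    [1.21, 4.5, 0, 0.524, 2.4],
    [1.17, 5.28, 0, 0.611, 2.4],
    [1.07, 6.06, 0, 0.698, 2.4],
  ],
)

```text
clock: 19.42
eef_pos: [0.6326, 0.0021, 0.2712]
eef_rot: [180.0, -0.0, 12.3]
force: [-0.6, -2.5, -0.3]
opening: 0.281
```

Emit:
move_arm(
  series=[
    [-0.17, 0.77, 0, 0.087, 2.4],
    [-0.41, 1.52, 0, 0.175, 2.4],
    [-0.71, 2.24, 0, 0.262, 2.4],
    [-1.07, 2.94, 0, 0.349, 2.4],
    [-1.49, 3.6, 0, 0.436, 2.4],
    [-1.97, 4.22, 0, 0.524, 2.4],
    [-2.5, 4.8, 0, 0.611, 2.4],
    [-3.08, 5.33, 0, 0.698, 2.4],
  ],
)

```text
clock: 20.08
eef_pos: [0.6019, 0.0554, 0.2713]
eef_rot: [179.9, -0.0, 52.3]
force: [1.2, -3.7, -0.8]
opening: 0.286
```

Emit:
move_arm(
  series=[
    [-0.62, 0.48, 0, 0.087, 2.4],
    [-1.29, 0.9, 0, 0.175, 2.4],
    [-1.98, 1.26, 0, 0.262, 2.4],
    [-2.71, 1.56, 0, 0.349, 2.4],
    [-3.46, 1.8, 0, 0.436, 2.4],
    [-4.22, 1.97, 0, 0.524, 2.4],
    [-5.0, 2.07, 0, 0.611, 2.4],
    [-5.7, 2.11, 0, 0.698, 2.4],
  ],
)

```text
clock: 20.75
eef_pos: [0.5448, 0.0765, 0.2715]
eef_rot: [179.9, 0.0, 92.3]
force: [2.0, -1.5, -1.1]
opening: 0.279
```

Emit:
move_arm(
  series=[
    [-0.1, 0, 0, 0, 2.4],
    [-0.2, 0, 0, 0, 2.4],
    [-0.3, 0, 0, 0, 2.4],
    [-0.4, 0, 0, 0, 2.4],
    [-0.45, 0, 0, 0, 2.4],
    [-0.45, 0, 0, 0, 2.4],
    [-0.3, 0, 0, 0, 4],
    [-0.2, 0, 0, 0, 4],
  ],
)

```text
clock: 21.42
eef_pos: [0.5427, 0.0764, 0.2705]
eef_rot: [-179.9, 0.0, 92.0]
force: [-1.2, 0.3, 0.8]
opening: 0.469
```

Emit:
move_arm(
  series=[
    [0.1, 0, 0, 0, 4],
    [0.1, 0, 1, 0, 4],
    [0.1, 0, 3, 0, 4],
    [0.1, 0, 5, -0.1, 4],
    [0.1, 0, 6.2, -0.2, 4],
    [0.1, 4, 6.5, -0.3, 4],
    [0.1, 8, 6.5, -0.42, 4],
    [0.1, 11, 6.5, -0.54, 4],
  ],
)

```text
clock: 22.08
eef_pos: [0.5436, 0.1879, 0.337]
eef_rot: [179.9, -0.1, 60.7]
force: [0.3, -1.0, -0.4]
opening: 0.471
```

Emit:
move_arm(
  series=[
    [0, 2.0, 1, -0.12, 4],
    [0, 4, 2, -0.24, 4],
    [0, 4, 2, -0.36, 4],
    [0, 4, 2, -0.48, 4],
    [0, 4, 2, -0.6, 4],
    [0, 4, 2, -0.72, 4],
    [0, 4, 2, -0.84, 4],
    [0, 4, 2, -0.96, 4],
  ],
)

```text
clock: 22.75
eef_pos: [0.5436, 0.2264, 0.3564]
eef_rot: [180.0, 0.0, 5.8]
force: [-0.3, 0.7, 0.2]
opening: 0.472
```

```bash
python3 - <<'E'
from find import *
C,d=camera('side'); cv2.imwrite(f"pics/side9.png",cv2.resize(C[120:270,230:410,::-1],None,fx=4,fy=4,interpolation=cv2.INTER_CUBIC))
C,d=camera('top'); cv2.imwrite(f"pics/top9.png",cv2.resize(C[120:270,230:410,::-1],None,fx=4,fy=4,interpolation=cv2.INTER_CUBIC))
for s,c in tops('top',C,(255,160,330,215)): print(s,c,onplane('top',c,.135))
s=arm.read_state();print(s['eef_pos'],s['eef_rot'],s['force'],s['q'])
E
```

```text
[258 160  49  11 426] [283.28873239 164.26995305] [[0.58301184 0.13406701 0.135     ]]
[0.54363698 0.22640445 0.35633467] [ 1.79993389e+02 -2.51881013e-03  5.99464256e+00] [-0.68765303 -0.3856638   0.10793639] [ 1.61857844e+01  2.82054941e+01  9.76527599e+01 -8.57831732e-03
  5.41404370e+01  1.00196167e+02]
```

View pics/side9.png

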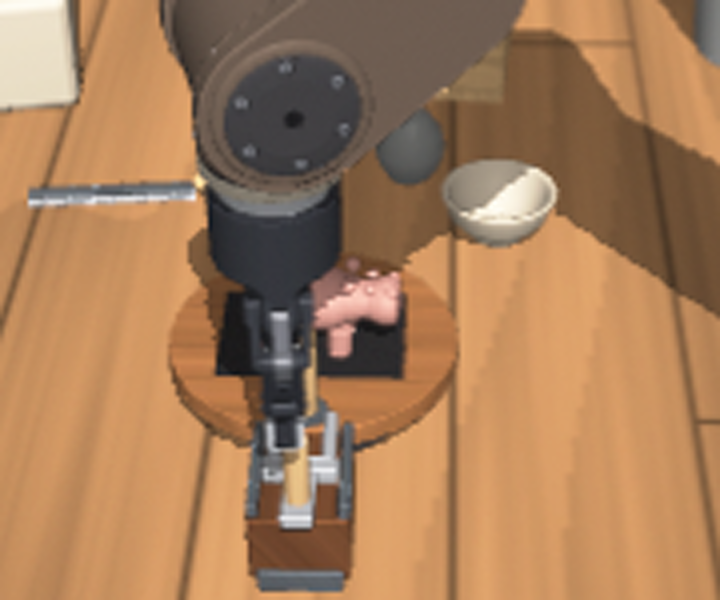

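View pics/top9.png

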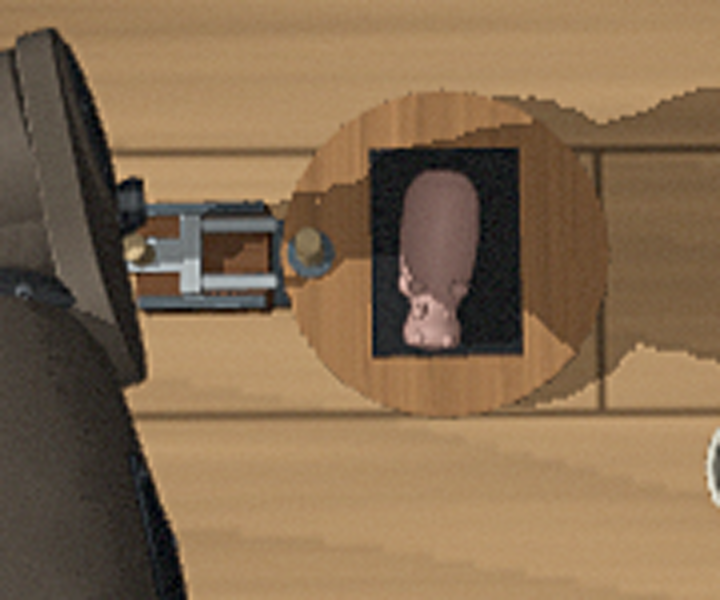

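In the top view the peg top is at about (306.4,180.4), so x is about 0.542, in line with the fork axis. Now I'll straddle the post and push it home.

Emit:
move_arm(
  series=[
    [-0.22, -2, 0, -0.09, 4],
    [-0.22, -3.9, 0, -0.09, 4],
    [-0.22, -3.9, -2, -0.09, 4],
    [-0.22, -3.9, -4, -0.09, 4],
    [-0.22, -3.9, -6, -0.09, 4],
    [-0.22, -3.9, -7.5, -0.09, 4],
    [-0.22, -3.9, -8.5, -0.09, 4],
    [-0.22, -3.9, -8.5, -0.09, 4],
  ],
)

```text
clock: 23.52
eef_pos: [0.5413, 0.1873, 0.2692]
eef_rot: [180.0, 0.2, 1.1]
force: [-0.8, 0.5, -0.6]
opening: 0.466
```

Emit:
move_arm(
  series=[
    [0, 0, 0, 0, 2.4],
    [0, 0, 0, 0, 2.4],
    [0, -0.5, 0, 0, 2.4],
    [0, -1.0, 0, 0, 2.4],
    [0, -1.5, 0, 0, 2.4],
    [0, -2.0, 0, 0, 2.4],
    [0, -2.5, 0, 0, 2.4],
    [0, -2.8, 0, 0, 2.4],
  ],
)

```text
clock: 24.18
eef_pos: [0.5417, 0.1587, 0.271]
eef_rot: [-180.0, -0.0, 0.9]
force: [1.1, 2.8, 2.8]
opening: 0.282
```

Emit:
move_arm(
  series=[
    [0, -0.15, 0, 0, 2.4],
    [0, -0.3, 0, 0, 2.4],
    [0, -0.45, 0, 0, 2.4],
    [0, -0.6, 0, 0, 2.4],
    [0, -0.75, 0, 0, 2.4],
    [0, -0.85, 0, 0, 2.4],
    [0, -0.9, 0, 0, 2.4],
    [0, -0.9, 0, 0, 2.4],
  ],
)

```text
clock: 24.85
eef_pos: [0.5416, 0.1503, 0.2706]
eef_rot: [180.0, 0.0, 1.0]
force: [0.8, 2.0, 1.2]
opening: 0.278
```

Emit:
move_arm(
  series=[
    [0, -0.05, 0, 0, 2.4],
    [0, -0.1, 0, 0, 2.4],
    [0, -0.1, 0, 0, 2.4],
    [0, -0.15, 0, 0, 2.4],
    [0, -0.15, 0, 0, 2.4],
    [0, -0.2, 0, 0, 2.4],
    [0, -0.2, 0, 0, 2.4],
    [0, -0.2, 0, 0, 2.4],
  ],
)

```text
clock: 25.52
eef_pos: [0.5416, 0.1484, 0.2707]
eef_rot: [180.0, 0.0, 1.0]
force: [0.9, 2.3, -0.8]
opening: 0.28
```

Emit:
move_arm(
  series=[
    [0, -0.05, 0, 0, 2.4],
    [0, -0.1, 0, 0, 2.4],
    [0, -0.1, 0, 0, 2.4],
    [0, -0.15, 0, 0, 2.4],
    [0, -0.15, 0, 0, 2.4],
    [0, -0.15, 0, 0, 2.4],
    [0, -0.15, 0, 0, 2.4],
    [0, -0.15, 0, 0, 2.4],
  ],
)

```text
clock: 26.18
eef_pos: [0.5415, 0.1474, 0.2707]
eef_rot: [-180.0, -0.0, 1.0]
force: [1.5, 7.6, -1.0]
opening: 0.283
```

Emit:
move_arm(
  series=[
    [0, -0.05, 0, 0, 2.4],
    [0, -0.05, 0, 0, 2.4],
    [0, -0.1, 0, 0, 2.4],
    [0, -0.1, 0, 0, 2.4],
    [0, -0.1, 0, 0, 2.4],
    [0, -0.1, 0, 0, 2.4],
    [0, -0.1, 0, 0, 2.4],
    [0, -0.1, 0, 0, 2.4],
  ],
)

```text
clock: 26.85
eef_pos: [0.5415, 0.147, 0.2707]
eef_rot: [-179.9, -0.0, 1.0]
force: [1.1, 15.6, -1.1]
opening: 0.275
```

Stop reached (16 N, TCP travel consistent with 35 mm). Release, rise, and move clear to check.

Emit:
move_arm(
  series=[
    [0, 0.35, 0, 0, 4],
    [0, 0.35, 0, 0, 4],
    [0, 0.35, 0, 0, 4],
    [0, 0.35, 1, 0, 4],
    [0, 0.35, 3, 0, 4],
    [0, 0.35, 6, 0, 4],
    [0, 0.35, 9, 0, 4],
    [0, 0.35, 12, 0, 4],
  ],
)

```text
clock: 27.52
eef_pos: [0.5413, 0.1491, 0.3927]
eef_rot: [180.0, 0.0, 0.9]
force: [0.1, -0.4, -0.1]
opening: 0.466
```

Emit:
move_arm(
  series=[
    [-2, -3.5, 0, 0, 4],
    [-4, -7, 0, 0, 4],
    [-6, -10.5, 0, 0, 4],
    [-8, -14, 0, 0, 4],
    [-10, -17.5, 0, 0, 4],
    [-12, -21, 0, 0, 4],
    [-14, -24.5, 0, 0, 4],
    [-15.5, -28, 0, 0, 4],
  ],
)

```text
clock: 28.18
eef_pos: [0.3845, -0.1318, 0.3915]
eef_rot: [180.0, -0.0, 1.0]
force: [1.1, 0.3, 0.1]
opening: 0.47
```

Emit:
move_arm(
  series=[
    [-1, -3.5, 0, 0, 4],
    [-2, -7, 0, 0, 4],
    [-3, -10, 0, 0, 4],
    [-4, -13, 0, 0, 4],
    [-5, -16, 0, 0, 4],
    [-5, -19, 0, 0, 4],
    [-5, -20, 0, 0, 4],
    [-5, -20, 0, 0, 4],
  ],
)

```text
clock: 28.85
eef_pos: [0.3361, -0.3324, 0.3911]
eef_rot: [180.0, -0.0, 0.8]
force: [0.1, 0.6, -0.5]
opening: 0.464
```

```bash
python3 - <<'E'
from find import *
C,d=camera('side'); cv2.imwrite(f"pics/side10.png",C[:,:,::-1])
C,d=camera('top'); cv2.imwrite(f"pics/top10.png",cv2.resize(C[120:270,230:410,::-1],None,fx=4,fy=4,interpolation=cv2.INTER_CUBIC))
cv2.imwrite(f"pics/top10f.png",C[:,:,::-1])
for s,c in tops('top',C,(255,160,330,215)): print(s,c,onplane('top',c,.135))
s=arm.read_state();print(s['eef_pos'],s['eef_rot'],s['force'],s['clock'])
E
```

```text
[304 177   6   7  33] [306.3030303  180.09090909] [[0.54272357 0.07660382 0.135     ]]
[274 178   6   7  32] [276.375   180.84375] [[0.54136864 0.15136616 0.135     ]]
[ 0.33628785 -0.33005121  0.39082287] [-1.79966204e+02  2.50996353e-02  9.20582192e-01] [0.47137488 0.89633439 0.13743023] 28.95
```

View pics/side10.png

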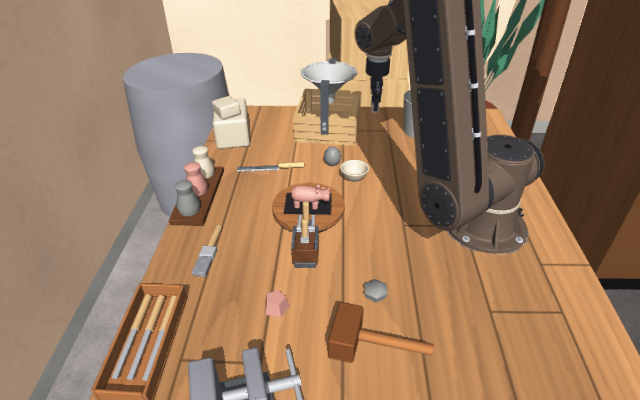

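View pics/top10.png

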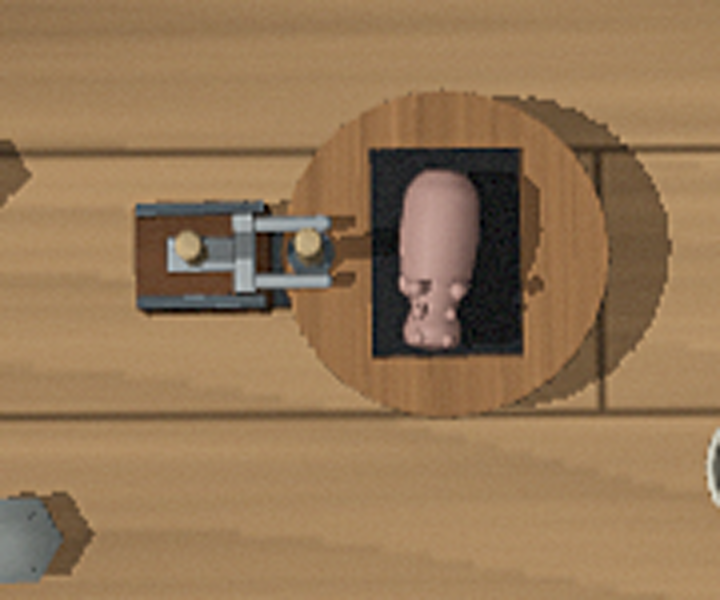

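View pics/top10f.png

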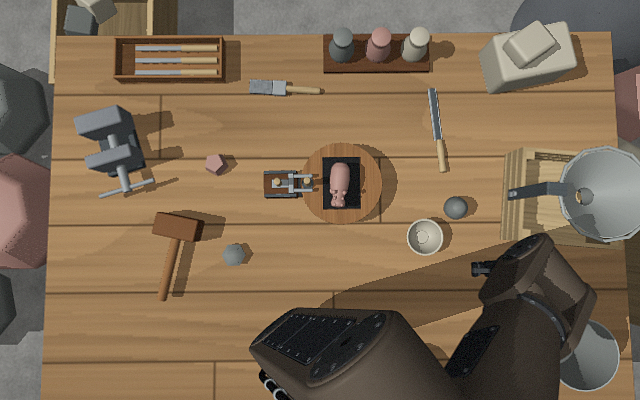

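The post top is back at (276.4,180.8), exactly its starting pixel. The peg is at (306.3,180.1) between the tines, and the hippo and all bystanders look as they did at the start.

```bash
python3 -c "
from station import arm
print(arm.finish_job())"
```

```text
the job is handed in; nothing more can be done
None
```

I drew the fork fully back, turned the wheel one full turn anticlockwise by its peg, and slid the fork home again. The turn took three 120° pushes with the jaws loosely around the peg, lifting clear to turn the wrist between them. The job was handed in at about 29 s of the 64 s allowed.

- **Fork:** it met its end stop both ways (17 N going back, 16 N going home). The post top finished on the same pixel as at the start.
- **Peg:** it ended between the tines, about 1 mm from where it began.
- **Hippo and bench:** the hippo rode round on its mat without moving on it and looked the same as at the start. I saw no gripper contact with it, and the bystanders look unmoved. I judged all of these by eye from the pictures, not by measurement.
- **Forces:** the highest wrist force reported was about 17 N.
- **Check that failed:** an attempt to measure the hippo's extent from depth gave no usable reading, so I relied on the pictures for clearance.

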